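# Change the drive sprocket on a gearmotor

### The arm

A 7-joint arm with a two-finger parallel gripper is mounted at the origin on the work surface. World frame = base frame: x ahead of the robot, y to its left, z up, the work surface at z = 0. Lengths are in m, angles in rad, forces in N, time in s.
With the tool pointing down it reaches from about 0.425 to 0.875 m from the base axis. Payload 4.7 kg.
Tool frame: the origin (TCP) lies between the finger pads; the fingertips stand 25 mm ahead of it and the grasp point (between the pads) lies 6 mm ahead of it (ctrl.nose_length is the distance from the TCP to the fingertips, in m); x points along the fingers, y is the direction in which the jaws open and shut, and the axes are right-handed (so a half turn about x gives the same grasp; the last joint's range is limited). The gripper opens to 85 mm and grips with 20 to 120 N. Pads are 22 mm wide; open, the fingers measure 114 mm over their backs; the gripper's body (76 mm by 85 mm) begins 54 mm behind the grasp point. The pads swing forward as they close: fully open they stand 13 mm farther back than shut.
Start: joints at [1.301, 0.321, -0.07, 1.45, 0.023, 1.371, -0.057], TCP at [0.182, -0.624, 0.256] pointing down, gripper open.
Joint ranges: [-2.86, 2.86], [-0.3, 2.09], [-1.38, 1.24], [0.06, 2.45], [-1.56, 4.7], [0.09, 2.05], [-2.69, 2.69]. Speed limits (rad/s): [2.57, 2.57, 3.14, 3.14, 3.14, 3.14, 3.14].

### API

Orientations are given as a rotation vector (axis times angle).
In Python, from bench import ctrl gives the robot as it stands.
- The arm moves only by the tool servo_tool, never from a script. Its argument "rows" is a list of rows, each a list of 4 numbers: the shift along the tool's x, y, z in m, then the turn about the tool's x in rad. A call has 1 to 20 rows; each row is the pose to reach, as a shift and turn from the pose commanded when the call began, along the tool's axes at that moment; what a row does not reach only later rows make up. A row lasts 1/12 s, in which the tool goes at most 41.7 mm and 7.16 degrees, less where a joint would pass 70% of its speed; a pose out of reach is approached as far as the arm can. A call with a gripper value outside its range is refused whole. "fingers" is the closure, from -1 (fully open) to 1 (shut), set as the call begins (left out, the last holds). The fingers move at their own pace and stop on an object; the grip force is fixed at half the most. Time passes only in rows, so rows that repeat a pose let the fingers close. It gives the time, the measured TCP pose, the force and the opening at its end, in the units of the state.
- ctrl.observe(): the state, without advancing time (a new reading comes with each control period).
- ctrl.get_image(name): name is "side" or "top"; returns a dict with "img" (480x640x3 uint8, red, green, blue), "mtx" (3x3 intrinsics, pixels), "R" (3x3) and "t" (3): a world point X has camera coordinates R X + t. Camera axes: x right, y down, z forward; pixel columns grow to the right and rows downward; lengths in m; the calibration is good to about 2 mm. A picture is of the moment at which its call begins. There is no depth.
- ctrl.job_done(): hands the job in, once; it reports no verdict.
Trained networks look in a picture, given as the dict that the camera call returned (one of the last four; its "shot" number tells which), for a name from the list of things; names that differ only in an ending like _2 or _b are one class to them, and where a whole thing is asked for, a point or a joint stands for the part that bears it (a point fixed in the world has none). Each returns a list of dicts, best first, with "conf" (0 to 1); they miss things now and then, are a little off and sometimes report something else, mostly with a low value. They report only what shows in the picture. A call takes as long as a camera call. They do not tell look-alikes from the thing itself.
- ctrl.find_in(picture, target): "location" ([x, y, z] in m, in the coordinates of the camera as it stood for that picture, good to about 4 mm: the middle of the surface that is visible of it).
- ctrl.trace(picture, target): "pixels" (480x640 bool, what is visible of it).
The state is a dict: "t": time; "joint_positions": joint angles; "joint_velocities": joint speeds; "tau": joint torques, N m; "tool_pos": TCP position; "ee_rot": TCP orientation; "force": force on the tool from outside, world axes, zero at the start; "torque": the same for the moment, N m; "gripper_width": finger opening in m.
Only numpy, scipy, OpenCV 4.12 (cv2) and the standard library are available. Lean on these libraries where they do the work, as an engineer would, in place of code of your own. Each camera call takes 0.05 s, during which the arm holds its last target.

### The job

Change the drive over to the small sprocket; its set screws are already slackened. First lift the large sprocket straight off the gearmotor's shaft and set it down flat, hub up, in the metal parts tray; then pull the small sprocket out of its tight cut-out in the case by its hub and fit it on the shaft, hub up, with the flat in its bore turned to the flat on the shaft, pushed fully home on the shoulder, and let go. Do not drop either sprocket, and leave the idler in the case and the cup, bottle and spanner where they are.

Things in the scene. Friction and masses are not known exactly. Their poses are not given: they have to be found in the camera images.
- large_sprocket (a point): large chain sprocket, at first home on the shaft: dark toothed disc 69 mm across, 6 mm thick; on it a bright hub 34 mm in diameter, 34 mm tall, with two spanner flats 28 mm apart over its height (at +y and -y). D-bore 17.5 mm, its flat 5.75 mm from the axis on the +x side, as is the hub's black set screw. 0.33 kg. Point on the axis, half-way up (20 mm above the underside); z up from disc to hub
- small_sprocket (a point): small chain sprocket, at the start in one of the case's two cut-outs, disc down. As the large one (same hub with spanner flats 28 mm apart at +y and -y, same D-bore with flat and set screw on the +x side, disc 6 mm thick, 40 mm tall over all), but its disc is 54 mm across; 0.25 kg. Point on the axis, half-way up (20 mm above the underside); z up from disc to hub
- shaft_seat (a point): centre of the shoulder, 68 mm above the bench, on which the fitted sprocket's underside rests; z up along the shaft. The steel shaft (it does not turn) stands up 36 mm from here: 16 mm in diameter, with one flat over its whole length, 5 mm from the axis, on the side to which x points; top edge chamfered 2 mm; play in the bore 0.75 mm all round
- drive: gearmotor fixed to the bench, origin under the shaft's axis on the bench, axes as the shaft_seat's. Gearbox 84 mm square, top 62 mm above the bench, on a base plate 108 mm square. The motor, 58 mm in diameter, lies along -y, from 42 to 168 mm from the shaft; the terminal block on it reaches 80 mm above the bench, 100 to 135 mm from the shaft
- tray_floor (a point): centre of the inner floor of the open grey metal parts tray, 3 mm above the bench. Tray 140 mm (its x) by 110 mm (its y) outside, walls 3 mm thick, rim 22 mm above the bench. Fixed to the bench
- case: black sprocket case without lid, fixed, 150 (x) by 236 (y) by 26 mm high; insert top 22 mm above the bench. Origin: middle of the underside. Two round cut-outs 58 mm across, 8 mm deep, at x = -16, y = -52 and +52 mm; in each, sprung rubber pads at its -x and +x side grip the disc's rim: 8 to 18 N to pull it up 8 mm. One holds the small sprocket, the other the idler, either way round
- idler_sprocket (a point): idler in the other cut-out of the case: same 54 mm toothed disc, but a low round hub, 20 mm high over all, with a ball bearing and a round hole. Point on its axis, half-way up (10 mm). Not to be moved
- cup: white paper cup, 74 mm across the rim, 85 mm tall; origin at the centre of its foot. Not to be moved
- bottle: cream squeeze bottle, 72 mm in diameter, 156 mm tall with its cap, thin bent spout up to 210 mm; origin at the centre of its foot. Not to be moved
- spanner: steel spanner, 170 mm long, lying on the bench; origin near its middle, x along it. Not to be moved
Things that resemble listed ones, but are neither listed nor needed, are in the scene too. Leave any brown or yellow look-alike of the part that bears small_sprocket alone. Several things look just like the part that bears tray_floor: the one meant starts farthest from the robot's base.

How it is judged:
On the way, in this order (a step that is already met when the one before it is completed fails the run):
1. the large sprocket is lifted clear of the shaft (z of large_sprocket in the frame of shaft_seat above 0.06 m), for 0.05 s.
2. the large sprocket lies flat, hub up, on the floor of the parts tray (x of large_sprocket in the frame of tray_floor between -0.037 and 0.037 m and y of large_sprocket in the frame of tray_floor between -0.022 and 0.022 m and z of large_sprocket in the frame of tray_floor between 0.015 and 0.0225 m and angle between large_sprocket's own z axis and vertical below 0.1 rad), for 0.2 s.
3. the small sprocket is pulled clear of the case (z of small_sprocket in the frame of case above 0.055 m), for 0.05 s.
At the end, for the whole second after the job is handed in: small sprocket on the shaft, hub up (0.06 rad), within 2 mm of the axis and 1.5 mm of the shoulder, flat to flat within 0.17 rad; large sprocket flat (0.1 rad), hub up, on the floor of the parts tray; both released and at rest (all of step 2 and horizontal distance between small_sprocket and shaft_seat below 0.002 m and z of small_sprocket in the frame of shaft_seat between 0.018 and 0.0215 m and angle between the x axis of small_sprocket and the x axis of shaft_seat, either way round below 0.17 rad and angle between small_sprocket's own z axis and vertical below 0.06 rad and linear speed of each of small, large below 0.02 m/s); the robot touches nothing.
It fails at once if the large sprocket is dropped (falls faster than 0.6 m/s with no finger on it) (contact force between the fingers and large below 0.05 N and linear speed of large above 0.6 m/s).
It fails at once if the small sprocket is dropped (falls faster than 0.6 m/s with no finger on it) (contact force between the fingers and small below 0.05 N and linear speed of small above 0.6 m/s).
It fails at once if the idler is moved by more than 10 mm (distance of idler_sprocket from where it was at the start of the episode above 0.01 m).
It fails at once if the cup, the bottle or the spanner is moved by more than 20 mm (distance of any of cup, bottle, spanner from where it was at the start of the episode above 0.02 m).
It also fails if it takes over 54 s, if anything falls off the work surface, if the arm or the gripper's body presses on something with over 40 N, if the wrist force passes 120 N, or if a joint passes its speed limit or range.

## Working session

There is one attempt and no reset: what is moved stays moved. The work goes in short steps, Python scripts to look and compute and a tool call to move; the robot and the scene stay as the last step left them, time stands still between calls to the robot, and variables do not carry over. Pictures are saved under pics/ and viewed, and the job is handed in when it is done.

Besides the shell and the picture viewer there is one more tool, called after ">>>" as name(argument=value, ...), one argument or row to a line, values as JSON. servo_tool: Moves the arm, as the interface text tells. Its arguments: {"type":"object","properties":{"rows":{"type":"array"},"fingers":{"type":"number"}},"required":["rows"]}

```bash
ls; mkdir -p pics; python3 - <<'E'
from bench import ctrl
import cv2,pickle
o=ctrl.observe();print({k:o[k] for k in('t','tool_pos','ee_rot','force','gripper_width')},ctrl.nose_length)
for n in('side','top'):
    p=ctrl.get_image(n);cv2.imwrite(f'pics/{n}0.png',p['img'][:,:,::-1]);pickle.dump(p,open(f'{n}0.pkl','wb'))
    print(n,p['mtx'].round(1).tolist(),(-p['R'].T@p['t']).round(3),p['R'].round(3).tolist())
    for k in('large_sprocket','small_sprocket','tray_floor','case','drive','idler_sprocket','cup','bottle','spanner'):
        try:
            for d in ctrl.find_in(p,k):
                X=p['R'].T@(d['location']-p['t']); u=p['mtx']@d['location'];print(k,round(d['conf'],2),X.round(3),(u[:2]/u[2]).round())
        except Exception as e: print(k,e)
E
```

```text
pics
{'t': 0.0, 'tool_pos': array([ 0.18180266, -0.62353977,  0.25519516]), 'ee_rot': array([ 2.069672  ,  0.29773704, -2.07044172]), 'force': array([-0.46569127,  0.07664526,  0.19204242]), 'gripper_width': 0.08548240161579994} 0.025
side [[514.1, 0.0, 318.8], [0.0, 514.1, 243.0], [0.0, 0.0, 1.0]] [0.439 0.7   0.789] [[-0.984, -0.176, 0.006], [-0.139, 0.754, -0.642], [0.108, -0.633, -0.767]]
large_sprocket 0.97 [ 0.537 -0.225  0.069] [346. 131.]
small_sprocket 0.96 [0.403 0.073 0.014] [392. 258.]
small_sprocket 0.91 [0.512 0.203 0.035] [325. 300.]
small_sprocket 0.7 [ 0.713 -0.14   0.061] [261. 149.]
tray_floor 0.81 [ 0.336 -0.093  0.001] [429. 206.]
tray_floor 0.79 [0.556 0.002 0.002] [320. 225.]
case 0.7 [0.545 0.259 0.024] [300. 327.]
drive 0.93 [ 0.517 -0.219  0.049] [354. 141.]
idler_sprocket 0.91 [0.527 0.304 0.025] [306. 352.]
cup 0.94 [ 0.71 -0.14  0.06] [262. 150.]
bottle 0.74 [0.565 0.47  0.126] [251. 424.]
spanner 0.58 [ 0.716 -0.001  0.009] [245. 211.]
spanner 0.46 [0.547 0.261 0.024] [299. 328.]
top [[594.9, 0.0, 323.5], [0.0, 594.9, 239.9], [0.0, 0.0, 1.0]] [0.241 0.116 1.405] [[0.019, -1.0, 0.001], [-0.975, -0.019, -0.222], [0.222, 0.004, -0.975]]
large_sprocket 0.58 [ 0.54  -0.223  0.075] [474. 244.]
small_sprocket 0.88 [0.508 0.193 0.024] [293. 259.]
small_sprocket 0.87 [0.379 0.164 0.006] [304. 314.]
small_sprocket 0.69 [0.399 0.074 0.003] [342. 307.]
small_sprocket 0.21 [0.557 0.007 0.001] [371. 242.]
tray_floor 0.59 [0.555 0.01  0.004] [369. 242.]
tray_floor 0.59 [0.509 0.194 0.022] [292. 258.]
tray_floor 0.58 [ 0.334 -0.088 -0.002] [411. 336.]
case 0.89 [0.542 0.244 0.022] [272. 245.]
drive 0.58 [ 0.508 -0.267  0.06 ] [491. 259.]
idler_sprocket 0.81 [0.524 0.298 0.03 ] [248. 251.]
cup 0.7 [ 0.722 -0.159  0.046] [441. 172.]
cup 0.5 [ 0.539 -0.226  0.072] [474. 245.]
bottle 0.77 [0.561 0.45  0.12 ] [176. 225.]
spanner 0.72 [0.713 0.006 0.008] [371. 180.]
```

View pics/side0.png

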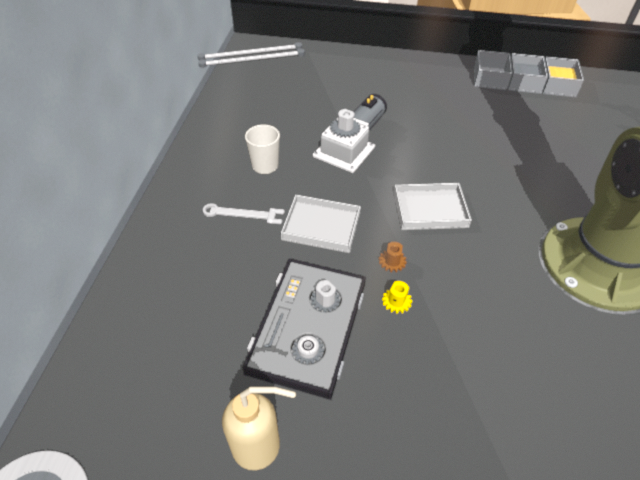

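View pics/top0.png

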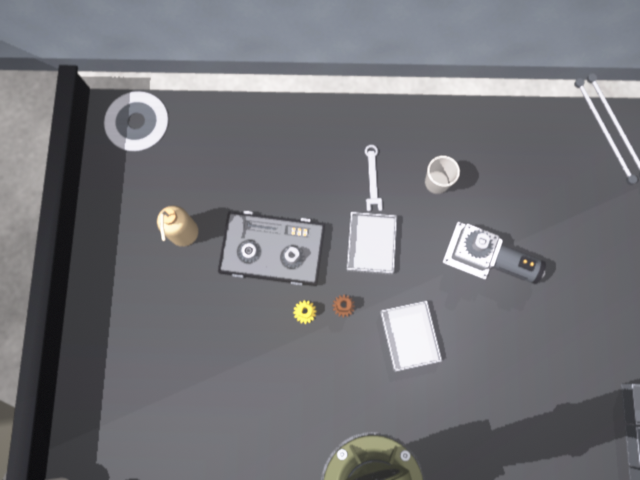

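```bash
python3 - <<'E'
import cv2,numpy as np
s=cv2.imread('pics/side0.png');t=cv2.imread('pics/top0.png')
def c(i,x,y,w,h,W=400,H=300):return cv2.resize(i[y:y+h,x:x+w],(W,H),interpolation=cv2.INTER_CUBIC)
a=np.vstack([np.hstack([c(s,300,85,100,75),c(s,285,255,100,75)]),np.hstack([c(t,440,210,100,75),c(t,220,210,100,75)])])
cv2.imwrite('pics/crop0.png',a)
E
```

```text
(no output)
```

View pics/crop0.png

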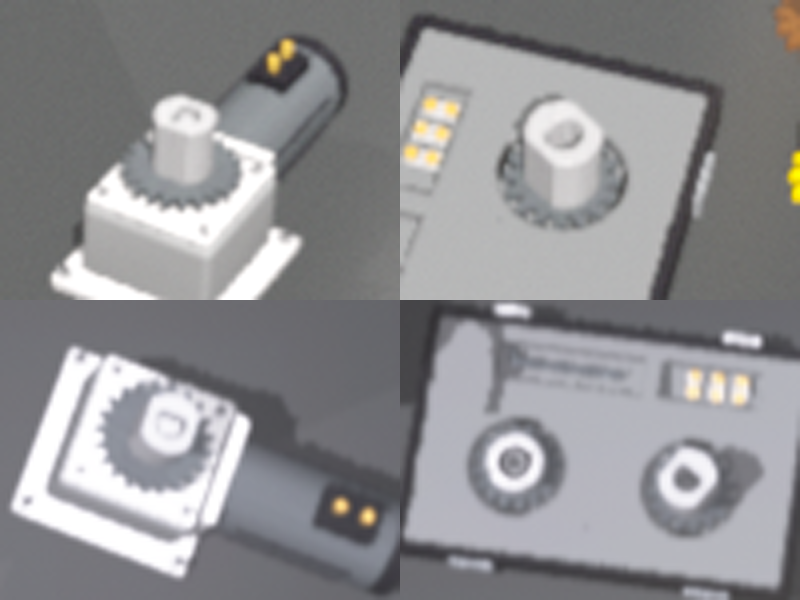

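```bash
python3 - <<'E'
import cv2,numpy as np
s=cv2.imread('pics/side0.png');t=cv2.imread('pics/top0.png')
def c(i,x,y,w=28,h=21,W=400,H=300):
    q=cv2.resize(i[y:y+h,x:x+w],(W,H),interpolation=cv2.INTER_CUBIC).astype(float)
    q=255*(np.clip(q,20,255)/255)**1.5
    return q
a=np.vstack([np.hstack([c(s,332,105),c(s,310,274)]),np.hstack([c(t,468,229),c(t,278,244)])])
cv2.imwrite('pics/crop1.png',a)
E
```

```text
[ WARN:0@0.138] global loadsave.cpp:1063 imwrite_ Unsupported depth image for selected encoder is fallbacked to CV_8U.
```

View pics/crop1.png

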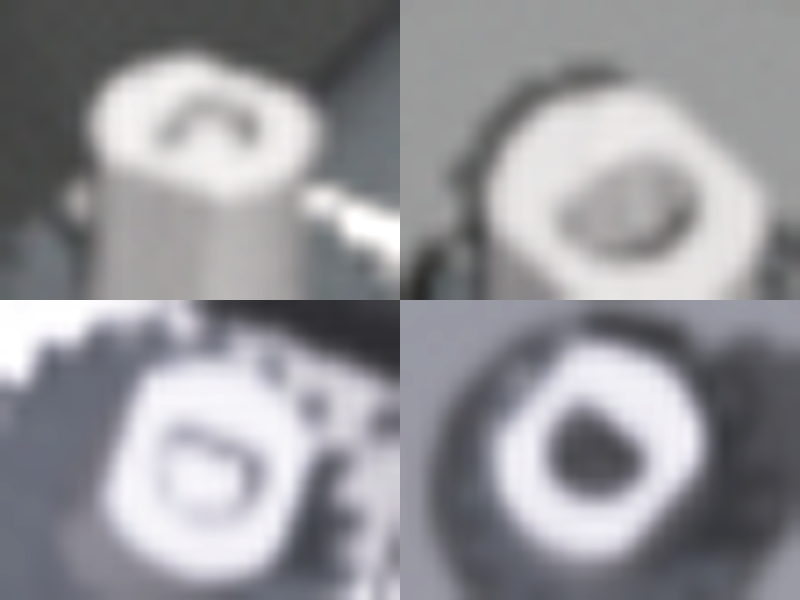

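```bash
cat > h.py <<'E'
import pickle,numpy as np
from scipy.optimize import least_squares
P={n:pickle.load(open(f'{n}0.pkl','rb')) for n in('side','top')}
def proj(n,X):
    p=P[n];c=np.atleast_2d(X)@p['R'].T+p['t'];u=c@p['mtx'].T;return u[:,:2]/u[:,2:]
def onz(n,uv,z):
    p=P[n];d=p['R'].T@np.linalg.solve(p['mtx'],[uv[0],uv[1],1]);c=-p['R'].T@p['t'];return c+d*(z-c[2])/d[2]
E
python3 - <<'E'
from h import *
# gearbox top corners local
obs={'top':[((42,),None)]}
for n,pts in {'top':[(467.5,223.75),(500,238.75),(455,253.75),(487.5,267.5)],'side':[(322,136),(352.5,145),(369,129)]}.items():
    print(n,[onz(n,p,.062).round(4).tolist() for p in pts])
for n,pts in {'top':[(458,222),(443.75,262),(486,278.75)],'side':[(313.75,153.75),(375,145)]}.items():
    print('base',n,[onz(n,p,.008).round(4).tolist() for p in pts])
print('hubL',onz('top',(482.9,240.9),.108),onz('side',(346.3,113.75),.108))
print('hubS',onz('top',(292,254.5),.054))
E
python3 - <<'E'
import cv2,numpy as np
s=cv2.imread('pics/side0.png');t=cv2.imread('pics/top0.png')
def c(i,x,y,w=40,h=30):
    q=cv2.resize(i[y:y+h,x:x+w],(400,300),interpolation=cv2.INTER_CUBIC)
    return q
a=np.vstack([np.hstack([c(s,330,100),c(s,305,272)]),np.hstack([c(t,340,200,64,48+36),c(s,275,190,92,69)])])
cv2.imwrite('pics/crop2.png',a)
E
```

```text
top [[0.5916, -0.214, 0.062], [0.5571, -0.2881, 0.062], [0.5196, -0.1828, 0.062], [0.4889, -0.2563, 0.062]]
side [[0.589, -0.2078, 0.062], [0.5178, -0.1894, 0.062], [0.4886, -0.2521, 0.062]]
base top [[0.6096, -0.2044, 0.008], [0.5102, -0.1673, 0.008], [0.4717, -0.2665, 0.008]]
base side [[0.6078, -0.2077, 0.008], [0.4715, -0.2652, 0.008]]
hubL [ 0.5406051  -0.23578496  0.108     ] [ 0.54045713 -0.23592053  0.108     ]
hubS [0.51222735 0.19307339 0.054     ]
```

View pics/crop2.png

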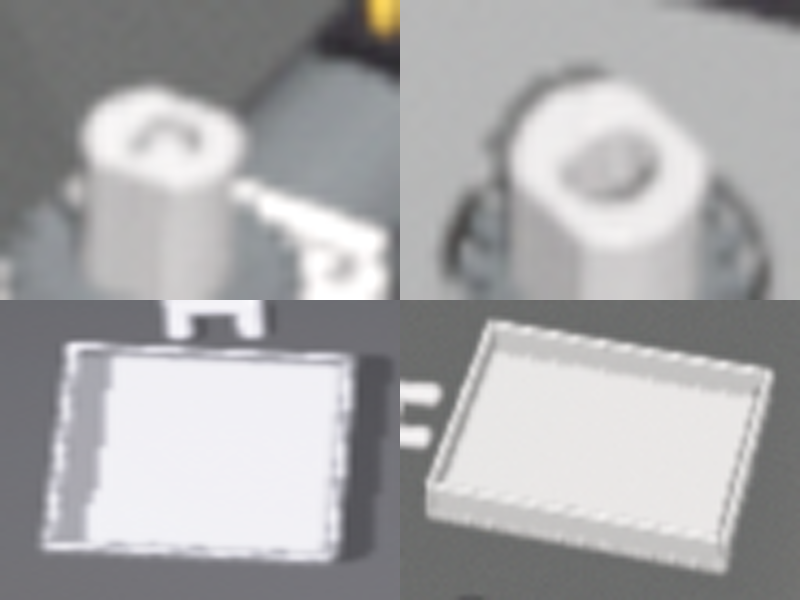

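```bash
python3 - <<'E'
from h import *
print('hubS side',onz('side',(325.7,288.5),.054))
for z in(.08,.083):
  a=[onz('top',p,z)[:2] for p in((525,261.75),(532,264.25))]
  for q in a: d=np.array([.5405,-.2358])-q; print(z,np.degrees(np.arctan2(-d[0],d[1])),np.linalg.norm(d))
print('side gold',[ (lambda d:(np.degrees(np.arctan2(-d[0],d[1])),np.linalg.norm(d)))(np.array([.5405,-.2358])-onz('side',p,.083)[:2]) for p in((300+273/4,85+62/4),(300+287/4,85+47/4))])
T=[onz('top',p,.022) for p in[(350.9,212.6),(396.8,215.4),(393.6,272.8),(346.7,269.4)]]
S=[onz('side',(275+u/4.348,190+v/4.348),.022) for u,v in[(90,22),(372,72),(325,248),(30,190)]]
for A in(T,S):
  A=np.array(A);print('tray',A.round(4)[:,:2].tolist(),A.mean(0).round(4),np.linalg.norm(np.diff(A,axis=0),axis=1).round(3))
# case clicks from crop0: top (220,210)/4 ; side
# hub outlines predicted
E
python3 - <<'E'
import sys;sys.path.insert(0,'.')
from h import *
import cv2
out=[]
for n in('side','top'):
  img=cv2.imread(f'pics/{n}0.png')
  for (x,y,z0,yaw,D) in((.5405,-.2358,.068,-22,69),(.5125,.1935,.014,-43,54)):
    K=10;c0=proj(n,[x,y,z0+.04])[0].round().astype(int);w,h=40,30
    o=c0-[w//2,h//2-(3 if n=='side' else 0)]
    q=cv2.resize(img[o[1]:o[1]+h,o[0]:o[0]+w],(w*K,h*K),interpolation=cv2.INTER_CUBIC)
    th=np.linspace(-np.pi,np.pi,121);a=np.radians(yaw);R=np.array([[np.cos(a),-np.sin(a)],[np.sin(a),np.cos(a)]])
    def draw(l,z,col):
      X=np.c_[(R@l).T+[x,y],np.full(l.shape[1],z)];u=((proj(n,X)-o+.5)*K).round().astype(int);cv2.polylines(q,[u],True,col,1)
    hub=np.array([17*np.cos(th),np.clip(17*np.sin(th),-14,14)])/1000
    bore=np.array([np.minimum(8.75*np.cos(th),5.75),8.75*np.sin(th)])/1000
    draw(hub,z0+.04,(0,0,255));draw(bore,z0+.04,(255,0,0));draw(hub,z0+.006,(0,255,0))
    out.append(q)
cv2.imwrite('pics/ov.png',np.vstack([np.hstack(out[:2]),np.hstack(out[2:])]))
E
```

```text
hubS side [0.51258462 0.19285654 0.054     ]
0.08 -21.633303923524622 0.10867210608954193
0.08 -21.335748275412012 0.12511776657481496
0.083 -22.123995944086953 0.1079406958907984
0.083 -21.76053147916717 0.12434378971758611
side gold [(np.float64(-22.65990946208899), np.float64(0.1024218128987276)), (np.float64(-22.447427266147958), np.float64(0.12005304202974659))]
tray [[0.6243, 0.0562], [0.6195, -0.0544], [0.4793, -0.0457], [0.4853, 0.0648]] [0.5521 0.0052 0.022 ] [0.111 0.14  0.111]
tray [[0.6181, -0.0538], [0.4792, -0.0452], [0.4863, 0.0664], [0.6228, 0.0568]] [0.5516 0.0061 0.022 ] [0.139 0.112 0.137]
```

View pics/ov.png

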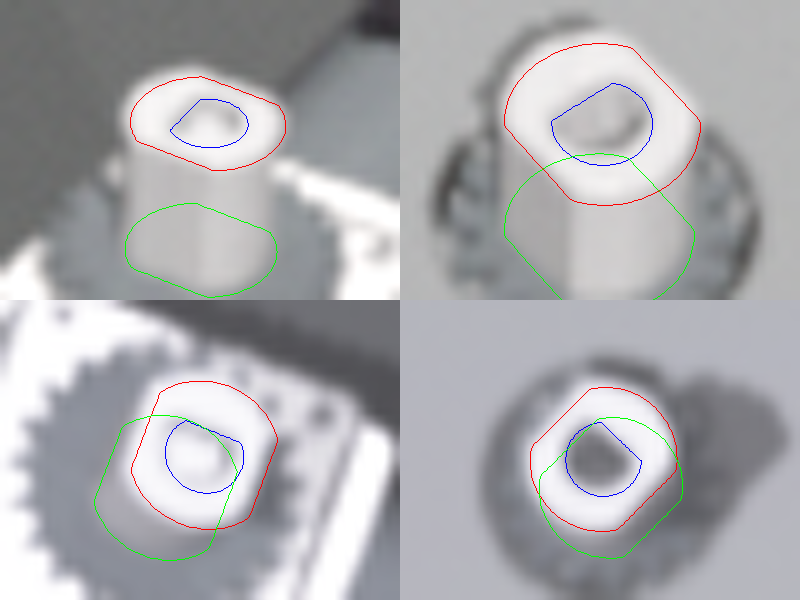

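```bash
cat > go.py <<'E'
from bench import ctrl
import numpy as np,sys
from scipy.spatial.transform import Rotation as Ro
def st():
    o=ctrl.observe();R=Ro.from_rotvec(o['ee_rot']).as_matrix();return o,R
def rep(targets):
    o,R=st();j=np.degrees(np.arctan2(R[1,1],R[0,1]))
    print('t',round(o['t'],2),'pos',o['tool_pos'].round(4),'xaxis',R[:,0].round(4),'jaw deg',j.round(2),'F',o['force'].round(2),'w',round(o['gripper_width'],4),'j',o['joint_positions'].round(2))
    for x,y,z,yaw in targets:
        s=R.T@(np.array([x,y,z])-o['tool_pos']);d=(yaw-j+90)%180-90
        print('->',(x,y,z,yaw),'shift mm',(s*1000).round(1),'dyaw',round(d,2),'turn about tool x rad',round(-np.radians(d),4))
E
python3 -c "
from go import *
rep([(.5405,-.2358,.21,68),(.5405,-.2358,.102,68)])"
```

```text
t 1.0 pos [ 0.182  -0.624   0.2564] xaxis [ 0.e+00 -1.e-04 -1.e+00] jaw deg -73.74 F [-0.2  -0.49  0.26] w 0.0852 j [ 1.3   0.32 -0.07  1.45  0.02  1.37 -0.06]
-> (0.5405, -0.2358, 0.21, 68) shift mm [  46.3 -272.3 -452.9] dyaw -38.26 turn about tool x rad 0.6678
-> (0.5405, -0.2358, 0.102, 68) shift mm [ 154.3 -272.3 -452.9] dyaw -38.26 turn about tool x rad 0.6678
```

>>> servo_tool(
  rows=[
    [0, -0.02, -0.03, 0.05],
    [0, -0.04, -0.07, 0.1],
    [0, -0.06, -0.1, 0.15],
    [0, -0.08, -0.13, 0.2],
    [0, -0.1, -0.165, 0.25],
    [0, -0.12, -0.2, 0.3],
    [0, -0.14, -0.235, 0.35],
    [0.01, -0.16, -0.27, 0.4],
    [0.02, -0.18, -0.3, 0.45],
    [0.03, -0.2, -0.333, 0.5],
    [0.04, -0.22, -0.366, 0.55],
    [0.046, -0.24, -0.4, 0.6],
    [0.046, -0.26, -0.43, 0.65],
    [0.046, -0.27, -0.445, 0.668],
    [0.046, -0.2723, -0.4529, 0.668],
    [0.046, -0.2723, -0.4529, 0.668],
    [0.046, -0.2723, -0.4529, 0.668],
  ],
  fingers=-1,
)

```text
t: 2.42
tool_pos: [0.5399, -0.2373, 0.2102]
ee_rot: [-2.011, 0.393, 2.012]
force: [-0.1, -0.4, -0.7]
gripper_width: 0.0854
```

```bash
python3 - <<'E'
from go import *
rep([(.5405,-.2358,.102,68)])
import cv2
p=ctrl.get_image('side');cv2.imwrite('pics/a1.png',cv2.resize(p['img'][60:210,230:430,::-1],(800,600),interpolation=cv2.INTER_CUBIC))
E
```

```text
t 2.42 pos [ 0.5399 -0.2373  0.2102] xaxis [-7.0e-04 -1.1e-03 -1.0e+00] jaw deg -112.04 F [-0.1  -0.35 -0.7 ] w 0.0854 j [ 0.67  0.24 -0.36  1.66  0.09  1.26 -1.65]
-> (0.5405, -0.2358, 0.102, 68) shift mm [108.2  -1.8  -0. ] dyaw 0.04 turn about tool x rad -0.0008
```

View pics/a1.png

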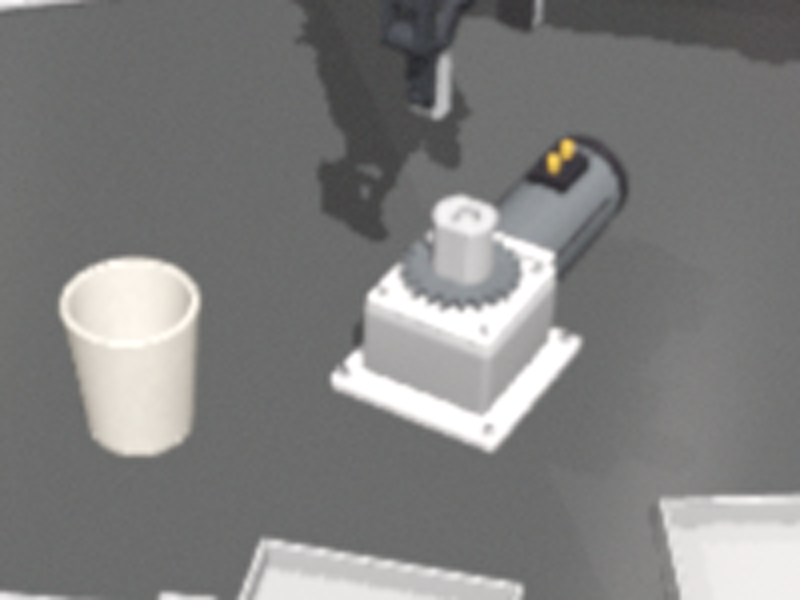

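>>> servo_tool(
  rows=[
    [0.0, 0, 0, 0],
    [0.03, 0, 0, 0],
    [0.06, 0, 0, 0],
    [0.08, 0, 0, 0],
    [0.095, 0, 0, 0],
    [0.103, 0, 0, 0],
    [0.108, 0, 0, 0],
    [0.108, 0, 0, 0],
    [0.108, 0, 0, 0],
  ],
)

```text
t: 3.22
tool_pos: [0.5408, -0.2366, 0.1032]
ee_rot: [-2.012, 0.393, 2.009]
force: [0.0, -0.7, 0.9]
gripper_width: 0.0853
```

```bash
python3 - <<'E'
from go import *
rep([(.5405,-.2358,.102,68)])
import cv2
p=ctrl.get_image('side');cv2.imwrite('pics/a2.png',cv2.resize(p['img'][90:165,300:400,::-1],(800,600),interpolation=cv2.INTER_CUBIC))
E
```

```text
t 3.22 pos [ 0.5408 -0.2366  0.1032] xaxis [ 1.1e-03 -8.0e-04 -1.0e+00] jaw deg -112.06 F [ 0.04 -0.72  0.9 ] w 0.0853 j [ 0.66  0.34 -0.35  1.77  0.13  1.06 -1.69]
-> (0.5405, -0.2358, 0.102, 68) shift mm [ 1.2 -0.6  0.6] dyaw 0.06 turn about tool x rad -0.0011
```

View pics/a2.png

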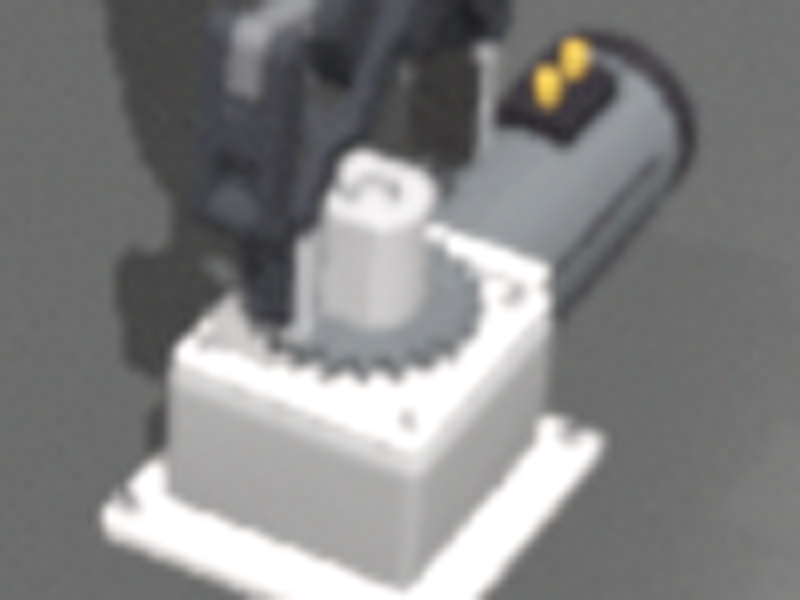

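>>> servo_tool(
  rows=[
    [0, 0, 0, 0],
    [0, 0, 0, 0],
    [0, 0, 0, 0],
    [0, 0, 0, 0],
    [0, 0, 0, 0],
    [0, 0, 0, 0],
    [0, 0, 0, 0],
    [0, 0, 0, 0],
    [0, 0, 0, 0],
    [0, 0, 0, 0],
  ],
  fingers=1,
)

```text
t: 4.1
tool_pos: [0.5407, -0.2363, 0.1028]
ee_rot: [-2.012, 0.392, 2.011]
force: [-1.4, -1.3, 4.9]
gripper_width: 0.0272
```

```bash
python3 - <<'E'
from go import *
rep([(.5405,-.2358,.102,68)])
import cv2
p=ctrl.get_image('side');cv2.imwrite('pics/a3.png',cv2.resize(p['img'][90:165,300:400,::-1],(800,600),interpolation=cv2.INTER_CUBIC))
E
```

```text
t 4.1 pos [ 0.5407 -0.2363  0.1028] xaxis [ 5.e-04 -8.e-04 -1.e+00] jaw deg -112.02 F [-1.4  -1.3   4.86] w 0.0272 j [ 0.66  0.34 -0.35  1.77  0.13  1.06 -1.69]
-> (0.5405, -0.2358, 0.102, 68) shift mm [ 0.8 -0.4  0.3] dyaw 0.02 turn about tool x rad -0.0004
```

View pics/a3.png

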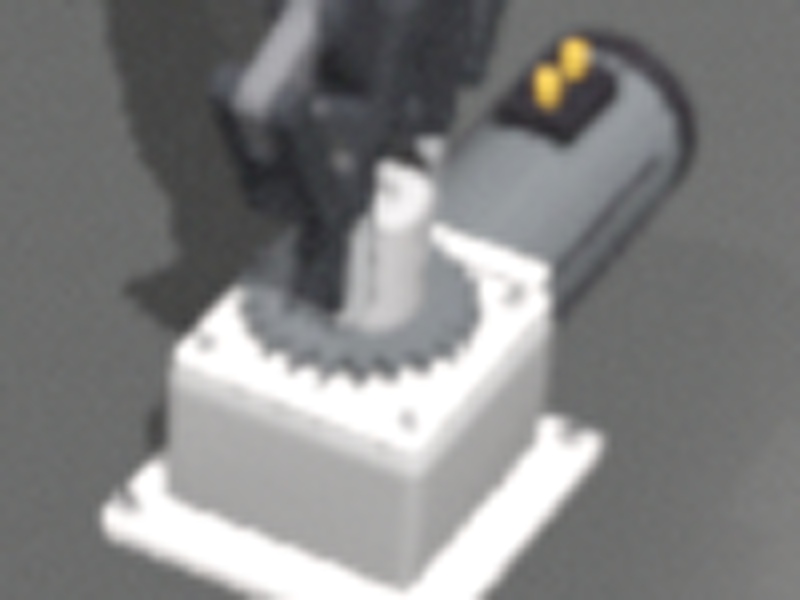

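>>> servo_tool(
  rows=[
    [-0.004, 0, 0, 0],
    [-0.01, 0, 0, 0],
    [-0.018, 0, 0, 0],
    [-0.026, 0, 0, 0],
    [-0.034, 0, 0, 0],
    [-0.042, 0, 0, 0],
    [-0.052, 0, 0, 0],
    [-0.06, 0, 0, 0],
    [-0.07, 0, 0, 0],
    [-0.075, 0, 0, 0],
    [-0.075, 0, 0, 0],
    [-0.075, 0, 0, 0],
  ],
)

```text
t: 5.15
tool_pos: [0.5406, -0.2358, 0.1777]
ee_rot: [-2.012, 0.391, 2.011]
force: [-0.0, 1.2, -3.3]
gripper_width: 0.0271
```

```bash
python3 - <<'E'
from go import *
rep([(.552,.0055,.178,68),(.552,.0055,.0375,68)])
import cv2
a=[]
for n,(x,y) in{'side':(290,60),'top':(425,190)}.items():
  p=ctrl.get_image(n);a.append(cv2.resize(p['img'][y:y+100,x:x+100,::-1],(400,400),interpolation=cv2.INTER_CUBIC))
import numpy as np
cv2.imwrite('pics/a4.png',np.hstack(a))
E
```

```text
t 5.15 pos [ 0.5406 -0.2358  0.1777] xaxis [ 4.e-04 -3.e-04 -1.e+00] jaw deg -112.01 F [-0.01  1.22 -3.28] w 0.0271 j [ 0.67  0.27 -0.36  1.7   0.1   1.2  -1.66]
-> (0.552, 0.0055, 0.178, 68) shift mm [  -0.4 -227.9   79.9] dyaw 0.01 turn about tool x rad -0.0002
-> (0.552, 0.0055, 0.0375, 68) shift mm [ 140.1 -227.9   79.9] dyaw 0.01 turn about tool x rad -0.0002
```

View pics/a4.png

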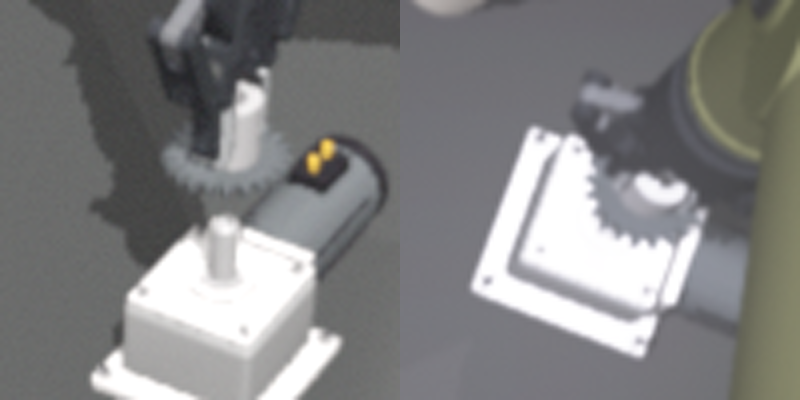

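>>> servo_tool(
  rows=[
    [0, -0.02, 0.007, 0],
    [0, -0.05, 0.018, 0],
    [0, -0.085, 0.03, 0],
    [0, -0.12, 0.042, 0],
    [0, -0.155, 0.054, 0],
    [0, -0.185, 0.065, 0],
    [0, -0.21, 0.074, 0],
    [0, -0.224, 0.079, 0],
    [0, -0.228, 0.08, 0],
    [0, -0.228, 0.08, 0],
    [0.03, -0.228, 0.08, 0],
    [0.06, -0.228, 0.08, 0],
    [0.085, -0.228, 0.08, 0],
    [0.1, -0.228, 0.08, 0],
    [0.11, -0.228, 0.08, 0],
    [0.11, -0.228, 0.08, 0],
    [0.11, -0.228, 0.08, 0],
  ],
)

```text
t: 6.67
tool_pos: [0.5519, 0.0042, 0.0673]
ee_rot: [-2.01, 0.393, 2.011]
force: [0.1, -0.2, -3.4]
gripper_width: 0.0273
```

```bash
python3 - <<'E'
from go import *
rep([(.552,.0055,.0385,68)])
import cv2
p=ctrl.get_image('side');cv2.imwrite('pics/a5.png',cv2.resize(p['img'][140:260,240:400,::-1],(800,600),interpolation=cv2.INTER_CUBIC))
E
```

```text
t 6.67 pos [0.5519 0.0042 0.0673] xaxis [-5.e-04 -4.e-04 -1.e+00] jaw deg -112.11 F [ 0.05 -0.17 -3.36] w 0.0273 j [ 0.37  0.33 -0.49  1.88  0.19  0.97 -2.16]
-> (0.552, 0.0055, 0.0385, 68) shift mm [28.8 -1.2  0.4] dyaw 0.11 turn about tool x rad -0.002
```

View pics/a5.png

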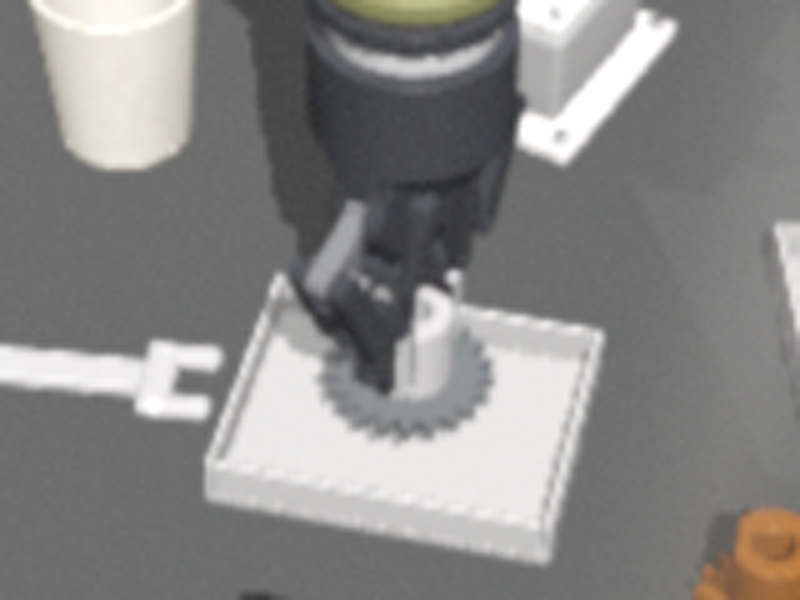

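>>> servo_tool(
  rows=[
    [0.01, 0, 0, 0],
    [0.018, 0, 0, 0],
    [0.023, 0, 0, 0],
    [0.026, 0, 0, 0],
    [0.028, 0, 0, 0],
    [0.029, 0, 0, 0],
    [0.029, 0, 0, 0],
  ],
)

```text
t: 7.3
tool_pos: [0.5518, 0.0056, 0.0382]
ee_rot: [-2.011, 0.391, 2.011]
force: [-0.7, -0.7, -3.2]
gripper_width: 0.0271
```

```bash
python3 -c "
from go import *
rep([])"
```

```text
t 7.3 pos [0.5518 0.0056 0.0382] xaxis [-2.e-04 -0.e+00 -1.e+00] jaw deg -112.0 F [-0.68 -0.71 -3.19] w 0.0271 j [ 0.36  0.37 -0.48  1.9   0.21  0.92 -2.18]
```

>>> servo_tool(
  rows=[
    [0.0005, 0, 0, 0],
    [0.001, 0, 0, 0],
    [0.001, 0, 0, 0],
  ],
)

```text
t: 7.55
tool_pos: [0.5521, 0.0056, 0.0378]
ee_rot: [-2.012, 0.391, 2.01]
force: [-0.8, -0.5, -1.0]
gripper_width: 0.0273
```

>>> servo_tool(
  rows=[
    [0.0005, 0, 0, 0],
    [0.0005, 0, 0, 0],
  ],
)

```text
t: 7.72
tool_pos: [0.5521, 0.0056, 0.0378]
ee_rot: [-2.012, 0.391, 2.011]
force: [-2.9, -0.8, 5.4]
gripper_width: 0.027
```

>>> servo_tool(
  rows=[
    [0, 0, 0, 0],
    [0, 0, 0, 0],
    [0, 0, 0, 0],
    [0, 0, 0, 0],
    [0, 0, 0, 0],
  ],
  fingers=-0.1,
)

```text
t: 8.13
tool_pos: [0.5519, 0.0056, 0.0368]
ee_rot: [-2.011, 0.391, 2.011]
force: [-0.3, 0.3, -0.3]
gripper_width: 0.0469
```

```bash
python3 - <<'E'
from go import *
rep([(.5125,.1932,.18,47),(.5125,.1932,.05,47)])
import cv2
p=ctrl.get_image('side');cv2.imwrite('pics/a6.png',cv2.resize(p['img'][140:260,240:400,::-1],(800,600),interpolation=cv2.INTER_CUBIC))
E
```

```text
t 8.13 pos [0.5519 0.0056 0.0368] xaxis [ 2.e-04 -0.e+00 -1.e+00] jaw deg -112.01 F [-0.29  0.31 -0.26] w 0.0469 j [ 0.36  0.37 -0.48  1.9   0.21  0.92 -2.18]
-> (0.5125, 0.1932, 0.18, 47) shift mm [-143.2 -159.2  106.8] dyaw -20.99 turn about tool x rad 0.3663
-> (0.5125, 0.1932, 0.05, 47) shift mm [ -13.2 -159.2  106.9] dyaw -20.99 turn about tool x rad 0.3663
```

View pics/a6.png

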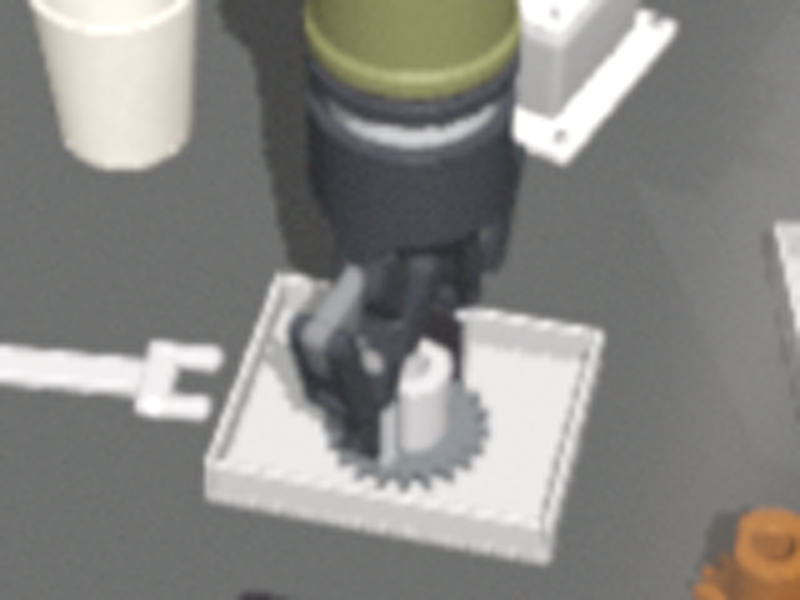

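>>> servo_tool(
  rows=[
    [-0.015, 0, 0, 0],
    [-0.04, 0, 0, 0],
    [-0.075, 0, 0, 0],
    [-0.11, 0, 0, 0],
    [-0.135, -0.005, 0.003, -0.12],
    [-0.143, -0.015, 0.01, -0.24],
    [-0.143, -0.03, 0.02, -0.36],
    [-0.143, -0.045, 0.03, -0.48],
    [-0.143, -0.06, 0.04, -0.6],
    [-0.143, -0.075, 0.05, -0.72],
    [-0.143, -0.09, 0.06, -0.84],
    [-0.143, -0.105, 0.07, -0.96],
    [-0.143, -0.12, 0.08, -1.08],
    [-0.143, -0.135, 0.09, -1.2],
    [-0.143, -0.15, 0.1, -1.32],
    [-0.143, -0.159, 0.107, -1.44],
    [-0.143, -0.159, 0.107, -1.56],
    [-0.143, -0.159, 0.107, -1.68],
    [-0.143, -0.159, 0.107, -1.8],
    [-0.143, -0.159, 0.107, -1.92],
  ],
  fingers=-1,
)

```text
t: 9.85
tool_pos: [0.5121, 0.1932, 0.1797]
ee_rot: [1.23, 1.195, -1.23]
force: [-0.3, -0.6, 0.4]
gripper_width: 0.0855
```

```bash
python3 - <<'E'
from go import *
rep([(.5125,.1932,.18,47),(.5125,.1932,.05,47)])
import cv2
p=ctrl.get_image('side');cv2.imwrite('pics/a7.png',p['img'][:,:,::-1])
E
```

```text
t 9.85 pos [0.5121 0.1932 0.1797] xaxis [ 0.e+00 -2.e-04 -1.e+00] jaw deg -1.65 F [-0.32 -0.64  0.41] w 0.0855 j [ 0.36  0.25 -0.87  1.78  0.21  1.2  -0.6 ]
-> (0.5125, 0.1932, 0.18, 47) shift mm [-0.3  0.4 -0. ] dyaw 48.65 turn about tool x rad -0.849
-> (0.5125, 0.1932, 0.05, 47) shift mm [129.7   0.4  -0. ] dyaw 48.65 turn about tool x rad -0.849
```

View pics/a7.png

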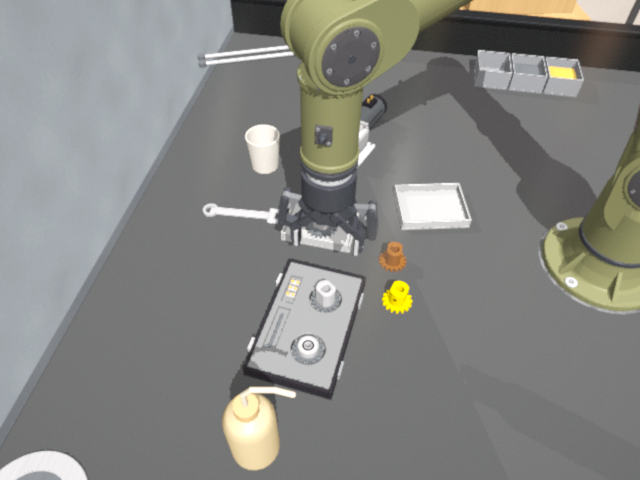

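>>> servo_tool(
  rows=[
    [0, 0, 0, -0.12],
    [0.01, 0, 0, -0.24],
    [0.025, 0, 0, -0.36],
    [0.04, 0, 0, -0.48],
    [0.055, 0, 0, -0.6],
    [0.07, 0, 0, -0.72],
    [0.08, 0, 0, -0.81],
    [0.08, 0, 0, -0.849],
    [0.08, 0, 0, -0.849],
    [0.08, 0, 0, -0.849],
    [0.095, 0, 0, -0.849],
    [0.11, 0, 0, -0.849],
    [0.122, 0, 0, -0.849],
    [0.129, 0, 0, -0.849],
    [0.13, 0, 0, -0.849],
    [0.13, 0, 0, -0.849],
    [0.13, 0, 0, -0.849],
  ],
)

```text
t: 11.32
tool_pos: [0.5123, 0.1934, 0.0499]
ee_rot: [0.592, 1.489, -0.591]
force: [0.6, 0.0, 0.2]
gripper_width: 0.0855
```

```bash
python3 - <<'E'
from go import *
rep([(.5125,.1932,.05,47)])
import cv2
p=ctrl.get_image('side');cv2.imwrite('pics/a8.png',cv2.resize(p['img'][240:360,240:400,::-1],(800,600),interpolation=cv2.INTER_CUBIC))
p=ctrl.get_image('side')
for n in ['large_sprocket','idler_sprocket']:
  for d in ctrl.find_in(p,n): print(n,d['conf'],(p['R'].T@(d['location']-p['t'])).round(3))
E
```

```text
t 11.32 pos [0.5123 0.1934 0.0499] xaxis [ 2.e-04  3.e-04 -1.e+00] jaw deg 46.65 F [0.58 0.01 0.19] w 0.0855 j [ 0.37  0.47 -0.92  1.89  0.44  1.    0.07]
-> (0.5125, 0.1932, 0.05, 47) shift mm [-0.1 -0.   0.3] dyaw 0.35 turn about tool x rad -0.0062
idler_sprocket 0.87 [0.525 0.305 0.025]
```

View pics/a8.png

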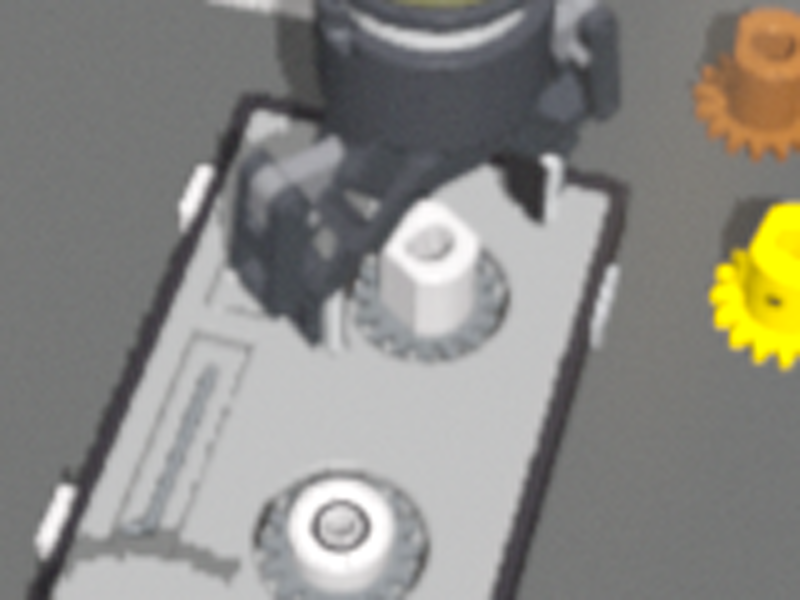

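>>> servo_tool(
  rows=[
    [0, 0, 0, 0],
    [0, 0, 0, 0],
    [0, 0, 0, 0],
    [0, 0, 0, 0],
    [0, 0, 0, 0],
    [0, 0, 0, 0],
    [0, 0, 0, 0],
    [0, 0, 0, 0],
    [0, 0, 0, 0],
    [0, 0, 0, 0],
  ],
  fingers=1,
)

```text
t: 12.35
tool_pos: [0.512, 0.1927, 0.0501]
ee_rot: [0.591, 1.489, -0.593]
force: [-2.7, -0.9, 6.1]
gripper_width: 0.0277
```

```bash
python3 - <<'E'
from go import *
rep([(.5125,.1932,.05,47)])
import cv2
p=ctrl.get_image('side');cv2.imwrite('pics/a9.png',cv2.resize(p['img'][255:330,280:380,::-1],(800,600),interpolation=cv2.INTER_CUBIC))
E
```

```text
t 12.35 pos [0.512  0.1927 0.0501] xaxis [-6.0e-04 -1.1e-03 -1.0e+00] jaw deg 46.63 F [-2.72 -0.9   6.06] w 0.0277 j [ 0.37  0.47 -0.92  1.89  0.44  1.    0.07]
-> (0.5125, 0.1932, 0.05, 47) shift mm [0.1 0.7 0.1] dyaw 0.37 turn about tool x rad -0.0064
```

View pics/a9.png

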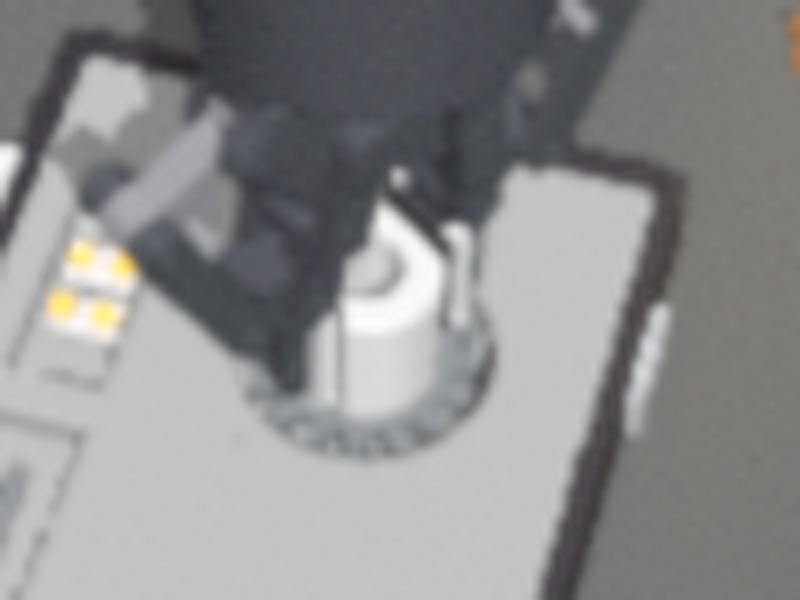

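>>> servo_tool(
  rows=[
    [-0.001, 0, 0, 0],
    [-0.002, 0, 0, 0],
    [-0.003, 0, 0, 0],
    [-0.004, 0, 0, 0],
    [-0.005, 0, 0, 0],
    [-0.006, 0, 0, 0],
    [-0.007, 0, 0, 0],
    [-0.008, 0, 0, 0],
    [-0.01, 0, 0, 0],
    [-0.014, 0, 0, 0],
    [-0.02, 0, 0, 0],
    [-0.03, 0, 0, 0],
    [-0.042, 0, 0, 0],
    [-0.056, 0, 0, 0],
    [-0.07, 0, 0, 0],
    [-0.085, 0, 0, 0],
    [-0.095, 0, 0, 0],
    [-0.1, 0, 0, 0],
    [-0.1, 0, 0, 0],
    [-0.1, 0, 0, 0],
  ],
)

```text
t: 14.07
tool_pos: [0.5122, 0.1929, 0.1498]
ee_rot: [0.592, 1.488, -0.592]
force: [-0.7, 0.3, -2.6]
gripper_width: 0.0276
```

```bash
python3 - <<'E'
from go import *
rep([(.5405,-.2358,.2,68)])
import cv2,pickle
a=[]
for n,(x,y) in{'side':(280,210),'top':(230,180)}.items():
  p=ctrl.get_image(n);pickle.dump(p,open(f'b_{n}.pkl','wb'));a.append(cv2.resize(p['img'][y:y+100,x:x+100,::-1],(400,400),interpolation=cv2.INTER_CUBIC))
import numpy as np
cv2.imwrite('pics/a10.png',np.hstack(a))
E
```

```text
t 14.07 pos [0.5122 0.1929 0.1498] xaxis [ 2.e-04 -4.e-04 -1.e+00] jaw deg 46.63 F [-0.67  0.32 -2.58] w 0.0276 j [ 0.45  0.33 -1.    1.81  0.31  1.16  0.17]
-> (0.5405, -0.2358, 0.2, 68) shift mm [ -50.  -292.2  315. ] dyaw 21.37 turn about tool x rad -0.373
```

View pics/a10.png

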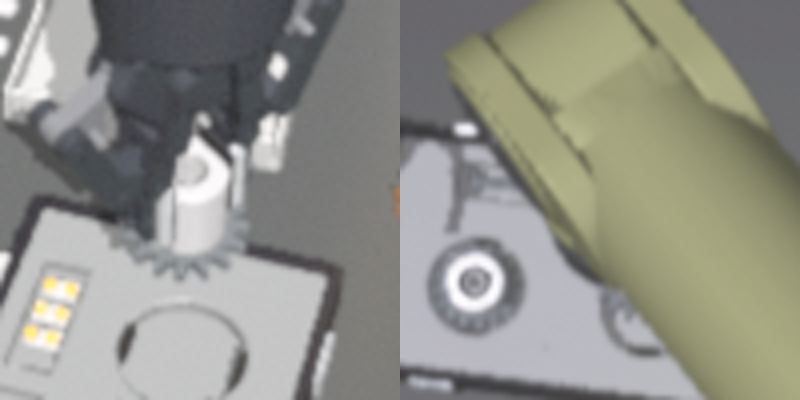

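>>> servo_tool(
  rows=[
    [-0.015, 0, 0, 0],
    [-0.03, -0.015, 0.015, -0.02],
    [-0.045, -0.035, 0.038, -0.05],
    [-0.05, -0.06, 0.065, -0.08],
    [-0.05, -0.085, 0.092, -0.11],
    [-0.05, -0.11, 0.119, -0.14],
    [-0.05, -0.135, 0.146, -0.17],
    [-0.05, -0.16, 0.173, -0.2],
    [-0.05, -0.185, 0.2, -0.23],
    [-0.05, -0.21, 0.227, -0.26],
    [-0.05, -0.235, 0.254, -0.29],
    [-0.05, -0.257, 0.277, -0.32],
    [-0.05, -0.275, 0.297, -0.35],
    [-0.05, -0.287, 0.31, -0.368],
    [-0.05, -0.292, 0.315, -0.373],
    [-0.05, -0.292, 0.315, -0.373],
    [-0.05, -0.292, 0.315, -0.373],
    [-0.05, -0.292, 0.315, -0.373],
  ],
)

```text
t: 15.67
tool_pos: [0.541, -0.2329, 0.1996]
ee_rot: [0.3, 1.551, -0.298]
force: [-0.0, 0.4, -2.0]
gripper_width: 0.0273
```

```bash
python3 - <<'E'
from go import *
rep([(.5405,-.2358,.15,68)])
import cv2,pickle
a=[]
for n,(x,y) in{'side':(290,40),'top':(425,180)}.items():
  p=ctrl.get_image(n);pickle.dump(p,open(f'c_{n}.pkl','wb'));a.append(cv2.resize(p['img'][y:y+100,x:x+100,::-1],(400,400),interpolation=cv2.INTER_CUBIC))
  if n=='side': full=p['img'][140:260,240:400,::-1]
import numpy as np
cv2.imwrite('pics/a11.png',np.hstack(a))
cv2.imwrite('pics/a11t.png',cv2.resize(full,(640,480),interpolation=cv2.INTER_CUBIC))
E
```

```text
t 15.67 pos [ 0.541  -0.2329  0.1996] xaxis [-3.0e-04  1.2e-03 -1.0e+00] jaw deg 68.17 F [-0.01  0.35 -2.05] w 0.0273 j [ 1.09  0.34 -0.88  1.66  0.28  1.27  1.35]
-> (0.5405, -0.2358, 0.15, 68) shift mm [49.6 -2.9  0.7] dyaw -0.17 turn about tool x rad 0.0029
```

View pics/a11.png

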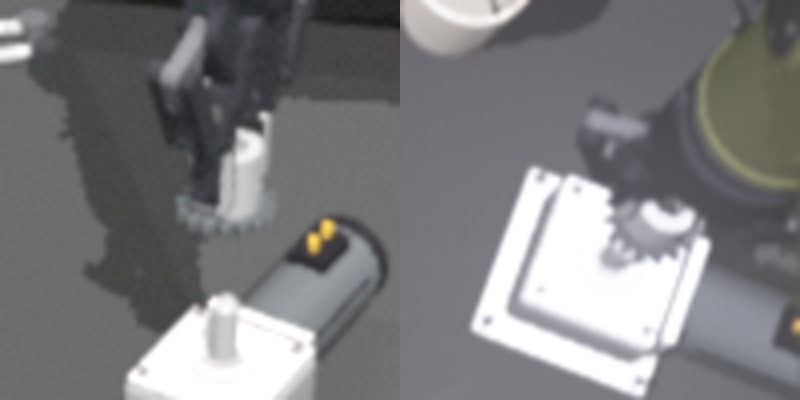

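View pics/a11t.png

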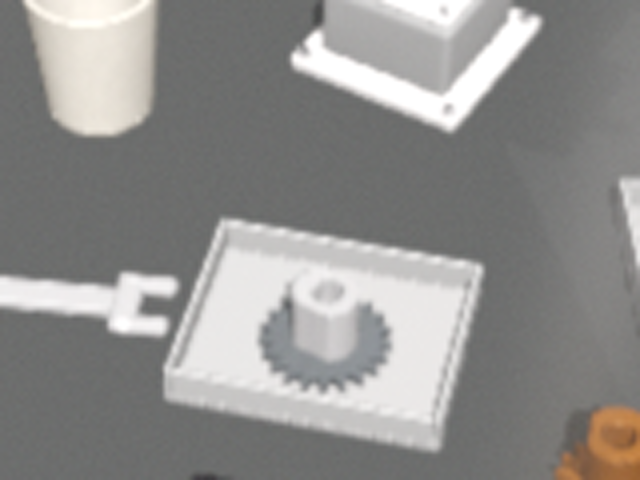

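>>> servo_tool(
  rows=[
    [0.01, 0, 0, 0],
    [0.025, 0, 0, 0],
    [0.036, 0, 0, 0],
    [0.04, 0, 0, 0],
    [0.04, 0, 0, 0],
    [0.04, 0, 0, 0],
    [0.04, 0, 0, 0],
  ],
)

```text
t: 16.35
tool_pos: [0.5412, -0.2355, 0.1604]
ee_rot: [0.301, 1.549, -0.301]
force: [0.6, 0.0, -2.4]
gripper_width: 0.0276
```

```bash
python3 - <<'E'
from go import *
from h import *
import h
rep([(.5405,-.2358,.15,68)])
o,R=st();tp=o['tool_pos'];yaw=np.radians(np.degrees(np.arctan2(R[1,1],R[0,1]))-90)
import cv2
out=[]
for n in('side','top'):
    p=ctrl.get_image(n);h.P[n]=p;pickle.dump(p,open(f'd_{n}.pkl','wb'))
    K=8;w,hh=50,70
    c0=proj(n,[tp[0],tp[1],.125])[0].round().astype(int);oo=c0-[w//2,hh//2]
    q=cv2.resize(np.ascontiguousarray(p['img'][oo[1]:oo[1]+hh,oo[0]:oo[0]+w,::-1]),(w*K,hh*K),interpolation=cv2.INTER_CUBIC)
    clean=q.copy()
    th=np.linspace(-np.pi,np.pi,121);Rz=np.array([[np.cos(yaw),-np.sin(yaw)],[np.sin(yaw),np.cos(yaw)]])
    def draw(l,c,z,col,Rm=Rz):
        X=np.c_[(Rm@l).T+c,np.full(l.shape[1],z)];u=((proj(n,X)-oo+.5)*K-.5).round().astype(int);cv2.polylines(q,[u],True,col,1)
    hub=np.array([17*np.cos(th),np.clip(17*np.sin(th),-14,14)])/1000
    bore=np.array([np.minimum(8.75*np.cos(th),5.75),8.75*np.sin(th)])/1000
    shaft=np.array([np.minimum(8*np.cos(th),5),8*np.sin(th)])/1000
    disc=27*np.array([np.cos(th),np.sin(th)])/1000
    zb=tp[2]-.036
    draw(hub,tp[:2],zb+.04,(0,0,255));draw(bore,tp[:2],zb+.04,(255,0,0));draw(disc,tp[:2],zb+.006,(0,255,0));draw(disc,tp[:2],zb,(0,255,255))
    draw(shaft,[.5405,-.2358],.104,(255,0,255)); draw(shaft,[.5405,-.2358],.068,(255,0,255))
    out+= [clean,q] if n=='side' else [q]
cv2.imwrite('pics/a12.png',np.hstack(out)[:, :] if False else cv2.resize(np.hstack([out[1],out[2]]),(800,560)))
cv2.imwrite('pics/a12c.png',out[0])
E
```

```text
t 16.35 pos [ 0.5412 -0.2355  0.1604] xaxis [ 1.e-03 -4.e-04 -1.e+00] jaw deg 68.02 F [ 0.62  0.04 -2.45] w 0.0276 j [ 1.07  0.38 -0.86  1.7   0.31  1.2   1.32]
-> (0.5405, -0.2358, 0.15, 68) shift mm [10.4 -0.6 -0.6] dyaw -0.02 turn about tool x rad 0.0003
```

View pics/a12.png

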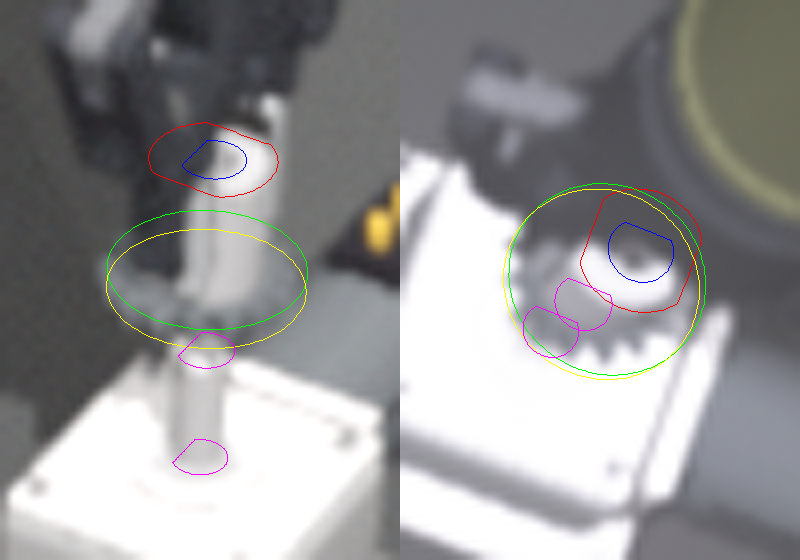

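View pics/a12c.png

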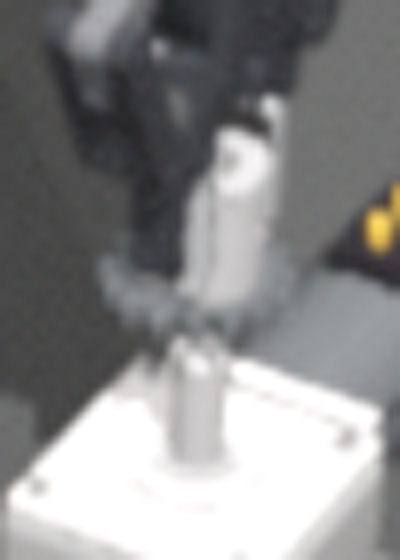

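>>> servo_tool(
  rows=[
    [0.005, -0.0005, -0.0005, 0],
    [0.01, -0.0005, -0.0005, 0],
    [0.015, -0.0005, -0.0005, 0],
    [0.017, -0.0005, -0.0005, 0],
    [0.017, -0.0005, -0.0005, 0],
    [0.017, -0.0005, -0.0005, 0],
  ],
)

```text
t: 16.95
tool_pos: [0.5399, -0.2357, 0.1425]
ee_rot: [0.301, 1.55, -0.301]
force: [-0.6, 1.1, -2.7]
gripper_width: 0.0271
```

>>> servo_tool(
  rows=[
    [0.001, 0, 0, 0],
    [0.002, 0, 0, 0],
    [0.003, 0, 0, 0],
    [0.004, 0, 0, 0],
    [0.005, 0, 0, 0],
    [0.005, 0, 0, 0],
  ],
)

```text
t: 17.45
tool_pos: [0.5399, -0.2357, 0.1376]
ee_rot: [0.301, 1.55, -0.301]
force: [1.0, -0.6, -3.0]
gripper_width: 0.0273
```

>>> servo_tool(
  rows=[
    [0.001, 0, 0, 0],
    [0.002, 0, 0, 0],
    [0.003, 0, 0, 0],
    [0.004, 0, 0, 0],
    [0.004, 0, 0, 0],
  ],
)

```text
t: 17.87
tool_pos: [0.5399, -0.2359, 0.1336]
ee_rot: [0.301, 1.55, -0.301]
force: [0.3, -1.6, -2.4]
gripper_width: 0.0275
```

```bash
python3 - <<'E'
from go import *
rep([(.5405,-.2358,.1,68)])
import cv2
p=ctrl.get_image('side');cv2.imwrite('pics/a13.png',cv2.resize(p['img'][80:155,300:400,::-1],(800,600),interpolation=cv2.INTER_CUBIC))
E
```

```text
t 17.87 pos [ 0.5399 -0.2359  0.1336] xaxis [-3.e-04 -2.e-04 -1.e+00] jaw deg 68.0 F [ 0.3  -1.6  -2.37] w 0.0275 j [ 1.06  0.41 -0.85  1.73  0.33  1.16  1.31]
-> (0.5405, -0.2358, 0.1, 68) shift mm [33.6  0.3  0.5] dyaw -0.0 turn about tool x rad 0.0001
```

View pics/a13.png

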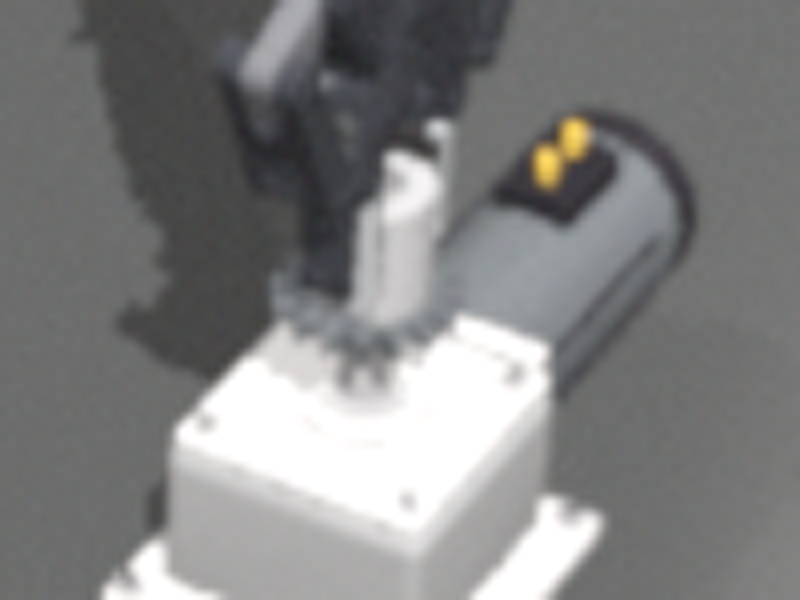

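>>> servo_tool(
  rows=[
    [0.0015, 0, 0, 0],
    [0.003, 0, 0, 0],
    [0.0045, 0, 0, 0],
    [0.006, 0, 0, 0],
    [0.0075, 0, 0, 0],
    [0.009, 0, 0, 0],
    [0.0105, 0, 0, 0],
    [0.012, 0, 0, 0],
    [0.012, 0, 0, 0],
  ],
)

```text
t: 18.67
tool_pos: [0.5399, -0.236, 0.1214]
ee_rot: [0.301, 1.55, -0.301]
force: [-0.8, -1.7, -3.1]
gripper_width: 0.0274
```

>>> servo_tool(
  rows=[
    [0.0015, 0, 0, 0],
    [0.003, 0, 0, 0],
    [0.0045, 0, 0, 0],
    [0.006, 0, 0, 0],
    [0.0075, 0, 0, 0],
    [0.009, 0, 0, 0],
    [0.0105, 0, 0, 0],
    [0.012, 0, 0, 0],
    [0.013, 0, 0, 0],
    [0.013, 0, 0, 0],
  ],
)

```text
t: 19.5
tool_pos: [0.54, -0.236, 0.1085]
ee_rot: [0.301, 1.55, -0.301]
force: [-0.1, -2.9, -3.3]
gripper_width: 0.0276
```

>>> servo_tool(
  rows=[
    [0.001, 0, 0, 0],
    [0.002, 0, 0, 0],
    [0.003, 0, 0, 0],
    [0.0035, 0, 0, 0],
    [0.0035, 0, 0, 0],
  ],
)

```text
t: 19.92
tool_pos: [0.54, -0.236, 0.1052]
ee_rot: [0.301, 1.55, -0.301]
force: [-1.0, -3.0, -1.3]
gripper_width: 0.0276
```

>>> servo_tool(
  rows=[
    [0.0005, 0, 0, 0],
    [0.001, 0, 0, 0],
    [0.001, 0, 0, 0],
  ],
)

```text
t: 20.17
tool_pos: [0.5401, -0.236, 0.1043]
ee_rot: [0.301, 1.55, -0.301]
force: [-1.3, -3.8, 0.1]
gripper_width: 0.0279
```

>>> servo_tool(
  rows=[
    [0.0005, 0, 0, 0],
    [0.001, 0, 0, 0],
    [0.001, 0, 0, 0],
  ],
)

```text
t: 20.42
tool_pos: [0.5401, -0.236, 0.1041]
ee_rot: [0.301, 1.55, -0.302]
force: [-4.1, -2.8, 5.7]
gripper_width: 0.0277
```

>>> servo_tool(
  rows=[
    [0.0005, 0, 0, 0],
    [0.001, 0, 0, 0],
    [0.001, 0, 0, 0],
  ],
)

```text
t: 20.67
tool_pos: [0.5402, -0.236, 0.1041]
ee_rot: [0.3, 1.55, -0.302]
force: [-5.6, -2.2, 12.3]
gripper_width: 0.0274
```

```bash
python3 - <<'E'
from go import *
rep([])
import cv2
p=ctrl.get_image('side');cv2.imwrite('pics/a14.png',cv2.resize(p['img'][90:165,300:400,::-1],(800,600),interpolation=cv2.INTER_CUBIC))
E
```

```text
t 20.67 pos [ 0.5402 -0.236   0.1041] xaxis [-5.0e-04 -1.4e-03 -1.0e+00] jaw deg 68.0 F [-5.56 -2.23 12.3 ] w 0.0274 j [ 1.05  0.44 -0.83  1.75  0.36  1.11  1.28]
```

View pics/a14.png

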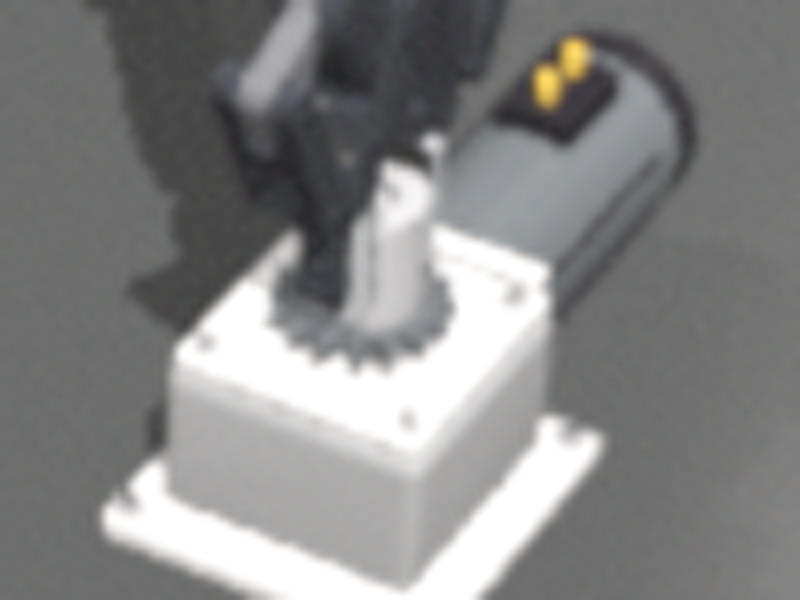

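>>> servo_tool(
  rows=[
    [-0.0015, 0, 0, 0],
    [-0.0015, 0, 0, 0],
  ],
)

```text
t: 20.88
tool_pos: [0.5401, -0.236, 0.1041]
ee_rot: [0.301, 1.55, -0.302]
force: [-3.0, -2.8, 3.3]
gripper_width: 0.0276
```

>>> servo_tool(
  rows=[
    [0, 0, 0, 0],
    [0, 0, 0, 0],
    [0, 0, 0, 0],
    [0, 0, 0, 0],
    [0, 0, 0, 0],
    [0, 0, 0, 0],
    [0, 0, 0, 0],
    [0, 0, 0, 0],
    [0, 0, 0, 0],
  ],
  fingers=-1,
)

```text
t: 21.63
tool_pos: [0.5401, -0.2358, 0.1038]
ee_rot: [0.301, 1.55, -0.301]
force: [-0.6, -0.3, 0.3]
gripper_width: 0.0856
```

>>> servo_tool(
  rows=[
    [-0.01, 0, 0, 0],
    [-0.025, 0, 0, 0],
    [-0.045, 0, 0, 0],
    [-0.07, 0, 0, 0],
    [-0.095, 0, 0, 0],
    [-0.12, 0, 0, 0],
    [-0.13, 0, 0, 0],
    [-0.13, 0, 0, 0],
    [-0.13, 0, 0, 0],
  ],
)

```text
t: 22.38
tool_pos: [0.54, -0.2358, 0.2338]
ee_rot: [0.301, 1.549, -0.302]
force: [-0.3, 0.1, -0.6]
gripper_width: 0.0858
```

```bash
python3 - <<'E'
from go import *
from h import *
import h,cv2
rep([])
out=[]
n='side';p=ctrl.get_image(n);h.P[n]=p;ptop=ctrl.get_image('top')
img=np.ascontiguousarray(p['img'][:,:,::-1])
K=8;w,hh=50,50
th=np.linspace(-np.pi,np.pi,121);yaw=np.radians(-22);Rz=np.array([[np.cos(yaw),-np.sin(yaw)],[np.sin(yaw),np.cos(yaw)]])
oo=proj(n,[.5405,-.2358,.09])[0].round().astype(int)-[w//2,hh//2]
q=cv2.resize(img[oo[1]:oo[1]+hh,oo[0]:oo[0]+w],(w*K,hh*K),interpolation=cv2.INTER_CUBIC);cl=q.copy()
def draw(l,z,col):
    X=np.c_[(Rz@l).T+[.5405,-.2358],np.full(l.shape[1],z)];u=((proj(n,X)-oo+.5)*K-.5).round().astype(int);cv2.polylines(q,[u],True,col,1)
hub=np.array([17*np.cos(th),np.clip(17*np.sin(th),-14,14)])/1000
draw(hub,.108,(0,0,255));draw(np.array([np.minimum(8.75*np.cos(th),5.75),8.75*np.sin(th)])/1000,.108,(255,0,0));draw(27*np.array([np.cos(th),np.sin(th)])/1000,.068,(0,255,255))
cv2.imwrite('pics/f1.png',np.hstack([cl,q]))
cv2.imwrite('pics/f2.png',img)
E
```

```text
t 22.38 pos [ 0.54   -0.2358  0.2338] xaxis [ 2.e-04 -6.e-04 -1.e+00] jaw deg 68.0 F [-0.34  0.07 -0.6 ] w 0.0858 j [ 1.1   0.32 -0.89  1.62  0.25  1.33  1.36]
```

View pics/f1.png

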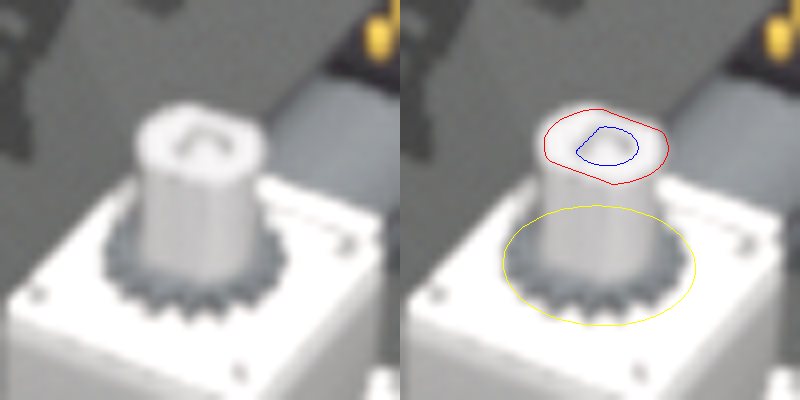

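View pics/f2.png

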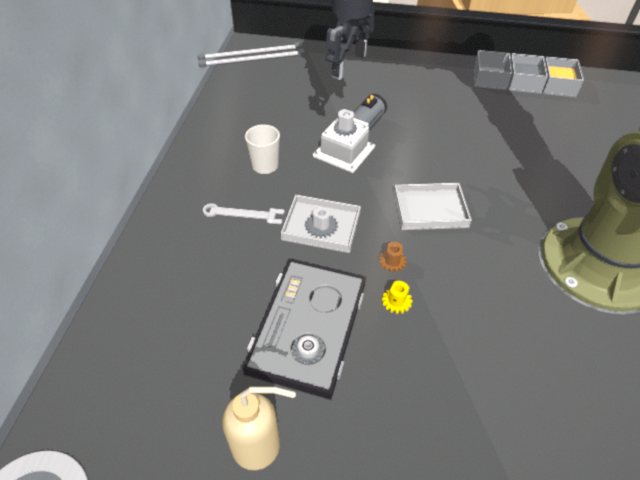

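The small sprocket sits home on the shaft, with its hub up at the same height as the large one's was. The large one lies flat in the tray. The idler, cup, bottle and spanner look undisturbed.

```bash
python3 -c "
from bench import ctrl
print(ctrl.job_done())"
```

```text
the job is handed in; nothing more can be done
None
```

The drive now carries the small sprocket, and I handed the job in after about 22 s of robot time; the hand-in gave no verdict. I lifted the large sprocket straight off the shaft and set it down flat, hub up, in the farther tray. Then I pulled the small sprocket out of the case and fitted it on the shaft, turned so that the flats meet.

**Small sprocket:** It stopped firmly on the shoulder at the expected height: TCP 0.1041 m, against 0.104 m worked out from the grasp. The push force rose to about 12 N there. After I let go, the side image shows it upright, with the hub top at the height the large one's had.

**Fit to the model:** In that image my drawn outline sits a little under 1 pixel (about 1 mm) to the right of the sprocket. The outline of the large sprocket on the shaft was off the same way at the start, so I put this down to calibration. I did not measure the flat-to-flat angle separately afterwards.

**Other checks:**
- **Large sprocket:** it shows flat and hub up near the middle of the tray.
- **Idler, cup, bottle and spanner:** they look unmoved by eye in the last picture; I did not measure them again at the end.
- **Gripper:** it is open, about 13 cm above its release height, and reads no contact force.

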